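# Snap the stop clip onto the guide rod and seat it against the sprung buffer

## Task

Set the length stop on the gauge: take the orange C-shaped stop clip by its tab and press it, gap first, down onto the bare steel guide rod about 6 cm short of the blue block, on the side of its black buffer pad, until it snaps fully home. Then slide it along the rod until it bears firmly on the buffer pad, and leave it there, standing up and still bearing on the pad. The blue block carries the length setting and is only finger-tight: feel for the pad and push gently, so that the block does not shift. Do not disturb the glue bottle, the model tower or the tub.

Things in the scene. Friction and masses are not known exactly. Their poses are not given: they have to be found in the camera images.
- clip: Orange C-shaped stop clip, loose, 50 to 80 g, standing gap down on two splayed feet (33 mm wide over x). Origin: centre of its underside. z up; y along the bore (24 mm long, ends alike); x across the gap (a half turn about z changes nothing). From 22 to 30 mm up a crown 30 mm wide; below it two spring-hinged jaws that must stay free to open.
- clip_tab (a point): Where to put the TCP: in the clip's grip tab, 52 mm above the clip's origin; axes as the clip's. The tab is 16 mm thick in x, 24 mm long in y, from 30 to 66 mm above the origin. Grip it across x, fingertips no lower than 31 mm.
- clip_bore (a point): Middle of the clip's bore, 16 mm above the clip's origin; axes as the clip's; end faces 12 mm from it along y. The sprung lips below it leave an 8 mm gap, under which the splayed feet form a lead-in. Pushing it onto the rod takes roughly 8 to 24 N. Home, this point lies on the rod axis, the crown rests on the rod and the clip clings on, sliding only against 2 to 5 N of friction.
- gauge: Length gauge, fixed to the bench: aluminium base plate 80 mm (x) by 320 mm (y), 14 mm thick, with scale ticks, grey end posts 48 mm tall (centred at y = -148 and +148 mm, 20 mm thick) and a steel guide rod 12 mm in diameter along its y between them. Origin: centre of the underside, on the bench; z up.
- rod_mid (a point): Point on the rod axis midway between the posts, 34 mm above the bench; y runs along the rod, towards the blue block's side. Bare rod runs from y = -138 mm to the buffer pad. Home on the rod, the clip's feet stay 4 mm above the base plate.
- block: Blue block on the rod, 28 x 28 mm, 34 mm long, brass thumbscrew on its +x side; finger-tight: starts to slide on the rod at about 10 N. y along the rod. Origin on the rod axis, 9 mm behind the block's face that looks to -y; this origin is 10 to 100 mm from rod_mid towards +y. Part of it: a black 24 x 24 mm buffer pad before the face, on a brass sleeve.
- block_face (a point): Centre of the block's face that looks to the gauge's -y, on the rod axis. The front of the black buffer pad stands 4 to 24 mm before it (set anew each time, not measured: feel or look for it). The pad is sprung, giving about 1 mm for 2.5 N, so that a clip pushed on to it with 5 to 9 N (beyond its own sliding friction) stays bearing on it when let go.
- glue: White glue bottle with red cap, 48 mm diameter, 110 mm tall, standing loose; origin at the centre of its underside. Leave alone.
- tower: Grey stone-like model castle tower, 66 mm across, 86 mm tall, standing loose; origin at the centre of its underside. Leave alone.
- tub: White open tub 120 x 160 x 50 mm of small cast blocks, loose; origin at the centre of its underside. Leave alone.
There are look-alikes about, which are no part of the job. Of the things like the clip, leave any that is white; of the rest the larger one is meant.

How it is judged:
By the outcome, as a careful person would: the job done as asked, in the order asked, and still so for the second after the job is handed in, with the robot touching nothing.
It also fails if it takes over 69 s, if anything falls off the work surface, if the arm or the gripper's body presses on something with over 40 N, if the wrist force passes 120 N, or if a joint passes its speed limit or range.

## Robot

A 6-joint arm with a two-finger parallel gripper is mounted at the origin on the work surface. World frame = base frame: x ahead of the robot, y to its left, z up, the work surface at z = 0. Lengths are in m, angles in rad, forces in N, time in s.
With the tool pointing down it reaches from about 0.375 to 0.925 m from the base axis. Payload 5.7 kg.
Tool frame: the origin (TCP) lies between the finger pads, 19 mm behind the fingertips; this is the grasp point; z points along the fingers, y is the line along which they close (so a half turn about z gives the same grasp; the last joint's range is limited). The gripper opens to 85 mm and grips with 20 to 120 N. Pads are 22 mm wide; open, the fingers measure 114 mm over their backs; the gripper's body (76 mm by 85 mm) begins 54 mm behind the grasp point. The pads swing forward as they close: fully open they stand 13 mm farther back than shut.
Start: joints at [1.08, 0.359, 1.51, -0, 1.272, -0.115], TCP at [0.22, 0.558, 0.25] pointing down, gripper open.
Joint ranges: [-2.97, 2.97], [-1.01, 2.36], [0.21, 2.38], [-0.96, 4.11], [0.2, 2.71], [-2.98, 2.98]. Speed limits (rad/s): [2.39, 2.39, 3.14, 3.14, 3.14, 3.14].

## Interface

Orientations are given as a unit quaternion [x, y, z, w].
In Python, from workcell import * gives the robot as it stands.
- The arm moves only by the tool play_rows, never from a script. Its argument "series" is a list of rows, each an object with "travel": the shift along the world's x, y, z in units of 40 mm (1.0 is 40 mm), a list of three; "twist": the turn, a rotation vector about the world's x, y, z in degrees, a list of three; "gripper": the closure, from -1 (fully open) to 1 (shut). A call has 1 to 8 rows; each row shifts and turns the commanded pose from where the row before left it; what a row does not reach is not made up. A row lasts 1/12 s, in which the tool goes at most 41.7 mm and 7.16 degrees, less where a joint would pass 70% of its speed; a pose out of reach is approached as far as the arm can. A call is refused whole if a number of a shift passes 1 or a number of a turn 7.16, either way. A call with a gripper value outside its range is refused whole. The fingers move at their own pace and stop on an object; "squeeze" is the grip in N (left out, the last holds). Time passes only in rows, so rows that do not move let the fingers close. It gives the time, the measured TCP pose, the force, the opening and the grip force at its end, in the units of the state.
- read_state(): the state, without advancing time (a new reading comes with each control period).
- read_camera(name): name is "scene" or "side" or "wrist"; returns the picture (480x640x3 uint8, red, green, blue); there is no depth.
- calibration(name): a dict with "camera_matrix" (3x3 intrinsics, pixels), "extrinsics" (4x4, takes a point from camera to world coordinates). Camera axes: x right, y down, z forward; pixel columns grow to the right and rows downward; lengths in m; the calibration is good to about 2 mm. A picture is of the moment at which its call begins: read the wrist's pose just before it. calibration takes no time and is no camera call; for the wrist camera it gives the pose at the moment of the call.
- job_done(): hands the job in; it is judged then, once.
Trained networks look in the newest picture that a camera, given by its name, has taken for a name from the list of things; names that differ only in an ending like _2 or _b are one class to them, and where a whole thing is asked for, a point or a joint stands for the part that bears it (a point fixed in the world has none). Each returns a list of dicts, best first, with "confidence" (0 to 1); they miss things now and then, are a little off and sometimes report something else, mostly with a low value. They report only what shows in the picture. A call takes as long as a camera call. They do not tell look-alikes from the thing itself.
- find_in(name, camera): "box" ([centre column, centre row, width, height] in pixels, round what is visible of it).
- regions_of(name, camera): "pixels" (480x640 bool, what is visible of it) and "box" ([centre column, centre row, width, height] in pixels, round what is visible of it).
The state is a dict: "time_s": time; "qpos": joint angles; "qd": joint speeds; "joint_efforts": joint torques, N m; "tool_pos": TCP position; "eef_rot": TCP orientation; "contact_force": force on the tool from outside, world axes, zero at the start; "ft_torque": the same for the moment, N m; "finger_gap": opening from 0.0 (shut) to 1.0 (fully open); "finger_force": force on a finger pad.
Only numpy, scipy, OpenCV 4.12 (cv2) and the standard library are available. Lean on these libraries where they do the work, as an engineer would, in place of code of your own. Each camera call takes 0.05 s, during which the arm holds its last target. There are 200 camera calls.

## Working session

There is one attempt and no reset: what is moved stays moved. The work goes in short steps, Python scripts to look and compute and a tool call to move; the robot and the scene stay as the last step left them, time stands still between calls to the robot, and variables do not carry over. Pictures are saved under pics/ and viewed, at most 10 in all, crops included, and the job is handed in when it is done.

Besides the shell and the picture viewer there is one more tool, called after ">>>" as name(argument=value, ...) on one line, values as JSON. play_rows: Moves the arm, as the interface text tells. Its arguments: {"type":"object","properties":{"series":{"type":"array","items":{"type":"object","properties":{"travel":{"type":"array","items":{"type":"number"}},"twist":{"type":"array","items":{"type":"number"}},"gripper":{"type":"number"}}}},"squeeze":{"type":"number"}},"required":["series"]}

```bash
ls; mkdir -p pics; cat > h.py <<'E'
from workcell import *
import numpy as np, cv2
def ray(cal,px):
    K=np.array(cal["camera_matrix"]);T=np.array(cal["extrinsics"])
    d=T[:3,:3]@np.linalg.inv(K)@np.array([px[0],px[1],1.0]);return T[:3,3],d/np.linalg.norm(d)
def onz(cal,px,z):
    o,d=ray(cal,px);return o+d*(z-o[2])/d[2]
def tri(rs):
    A=sum(np.eye(3)-np.outer(d,d) for o,d in rs);b=sum((np.eye(3)-np.outer(d,d))@o for o,d in rs)
    return np.linalg.solve(A,b)
def proj(cal,p):
    K=np.array(cal["camera_matrix"]);T=np.linalg.inv(np.array(cal["extrinsics"]))
    q=K@(T[:3,:3]@np.array(p)+T[:3,3]);return q[:2]/q[2]
def snap(c,f):
    im=read_camera(c);cv2.imwrite("pics/"+f,im[:,:,::-1]);return im
E
python3 - <<'E'
from h import *
np.set_printoptions(precision=3,suppress=True)
a=snap("scene","s1.png");b=snap("side","d1.png")
for c in("scene","side"):
    print(c,np.array(calibration(c)["extrinsics"])[:3,3])
    for n in("clip","gauge","block","glue","tower","tub"):
        print(n,[(np.round(r["box"]).astype(int).tolist(),round(r["confidence"],2)) for r in find_in(n,c)[:4]])
E
```

```text
pics
scene [1.308 0.204 1.133]
clip [([261, 214, 11, 25], 0.78), ([276, 239, 16, 28], 0.74), ([304, 249, 9, 17], 0.71), ([258, 296, 153, 54], 0.36)]
gauge [([257, 296, 151, 56], 0.76)]
block [([266, 291, 22, 23], 0.55)]
glue [([358, 244, 23, 40], 0.87)]
tower [([194, 231, 26, 46], 0.94), ([458, 315, 89, 86], 0.22)]
tub [([458, 316, 93, 80], 0.62)]
side [-0.059 -0.475  0.507]
clip [([326, 332, 28, 50], 0.93), ([306, 282, 20, 34], 0.62), ([340, 298, 23, 48], 0.57)]
gauge [([408, 276, 179, 106], 0.74), ([394, 262, 35, 25], 0.59)]
block [([393, 259, 33, 26], 0.86)]
glue [([255, 239, 33, 64], 0.94)]
tower [([447, 346, 58, 80], 0.92), ([336, 296, 26, 48], 0.64)]
tub [([240, 193, 80, 57], 0.74)]
```

```bash
python3 - <<'E'
import cv2,numpy as np
a=cv2.imread("pics/s1.png")[180:350,160:380];b=cv2.imread("pics/d1.png")[210:400,210:510]
a=cv2.resize(a,(388,300),interpolation=2);a=cv2.resize(cv2.imread("pics/s1.png")[190:340,170:370],(400,300),interpolation=2);b=cv2.resize(b,(474,300),interpolation=2)
# stack: scene crop scale 2 -> use taller
a=cv2.resize(cv2.imread("pics/s1.png")[195:330,170:380],(467,300),interpolation=2)
o=np.zeros((600,474,3),np.uint8);o[:300,:467]=a;o[300:,:474]=b;cv2.imwrite("pics/c1.png",cv2.resize(o,None,fx=1,fy=1))
E
```

```text
(no output)
```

View pics/c1.png

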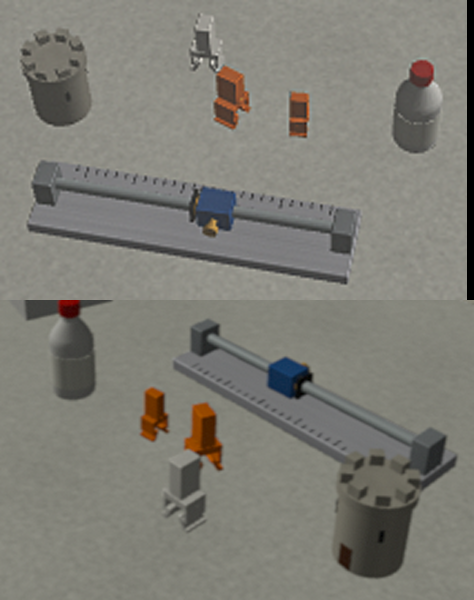

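View pics/s1.png

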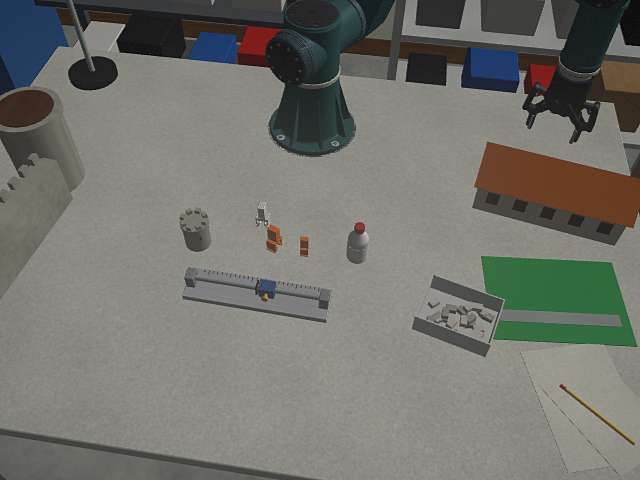

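Clip-like things in scene: white (261,214) is out; oranges are (276,239), 16x28 px, and (304,249), 9x17 px. The larger one, (276,239) in scene and (340,298) in side, is the one meant, and the crop confirms it. The black pad is on the block's scene-left side.

```bash
python3 - <<'E'
from h import *
np.set_printoptions(precision=4,suppress=True)
s,d=calibration("scene"),calibration("side")
def T(a,b): 
    p=tri([ray(s,a),ray(d,b)]);return p,proj(s,p)-a,proj(d,p)-b
# box centres
for n,a,b in(("clip",(276,239),(340,298)),("small",(304,249),(306,282)),("white",(261,214),(326,332)),("block",(266,290),(393,259)),("glue",(358,244),(255,239)),("tower",(194,231),(447,346)),("tub",(458,316),(240,193))): print(n,*T(a,b))
print(calibration("wrist")["extrinsics"],read_state()["eef_rot"],read_state()["contact_force"])
print(calibration("wrist")["camera_matrix"])
E
```

```text
clip [ 0.4372 -0.0155  0.0272] [-1.2404  0.621 ] [-2.0043 -0.7212]
small [0.4426 0.0565 0.0161] [ 1.1419 -0.6738] [1.7748 0.7017]
white [ 0.3655 -0.0624  0.0281] [ 0.25   -0.1255] [0.4582 0.1655]
block [ 0.58   -0.0062  0.0303] [ 0.132  -0.0557] [0.1784 0.0523]
glue [0.4354 0.1776 0.0492] [ 0.5555 -0.419 ] [0.8328 0.4042]
tower [ 0.4502 -0.201   0.0383] [ 0.5448 -0.1405] [0.9904 0.2317]
tub [0.5727 0.407  0.0172] [-0.3299  0.2714] [-0.374  -0.2071]
[[ 0.3663  0.8795  0.3037  0.1426]
 [ 0.9305 -0.3468 -0.1178  0.5879]
 [ 0.0018  0.3258 -0.9455  0.3737]
 [ 0.      0.      0.      1.    ]] [ 0.1868  0.9824 -0.      0.    ] [-0.4449 -0.1564  0.3811]
[[359.4335   0.     319.986 ]
 [  0.     359.4335 249.1773]
 [  0.       0.       1.    ]]
```

>>> play_rows(series=[{"travel": [0.37,-0.82,0],"gripper": -1},{"travel": [0.37,-0.82,0],"gripper": -1},{"travel": [0.37,-0.82,0],"gripper": -1},{"travel": [0.37,-0.82,0],"gripper": -1},{"travel": [0.37,-0.82,0],"gripper": -1},{"travel": [0.37,-0.82,0],"gripper": -1},{"travel": [0.37,-0.82,0],"gripper": -1},{"travel": [0.37,-0.82,0],"gripper": -1}])

```text
invalid input
```

>>> play_rows(series=[{"travel": [0.37,-0.82,0],"gripper": -1},{"travel": [0.37,-0.82,0],"gripper": -1},{"travel": [0.37,-0.82,0],"gripper": -1},{"travel": [0.37,-0.82,0],"gripper": -1},{"travel": [0.37,-0.82,0],"gripper": -1},{"travel": [0.37,-0.82,0],"gripper": -1},{"travel": [0.37,-0.82,0],"gripper": -1},{"travel": [0,0,0],"gripper": -1}])

```text
invalid input
```

```bash
python3 - <<'E'
from h import *
import json
print(read_state()["tool_pos"],read_state()["eef_rot"])
cal=calibration("wrist");snap("wrist","w1.png")
json.dump({k:np.array(v).tolist() for k,v in cal.items()},open("w1.json","w"))
for n in("clip","gauge","block","glue","tower"):
    print(n,[(np.round(r["box"]).astype(int).tolist(),round(r["confidence"],2)) for r in find_in(n,"wrist")[:4]])
print("proj clip",proj(cal,[.437,-.0155,.03]),proj(cal,[.58,-.006,.03]))
E
```

```text
[0.22020754 0.55811814 0.25001325] [ 1.86798393e-01  9.82398270e-01 -1.31443088e-05  3.77211927e-06]
clip []
gauge []
block []
glue [([115, 471, 25, 18], 0.65)]
tower []
proj clip [-16.35753014 512.95569114] [ 52.3003042  575.21997496]
```

View pics/w1.png

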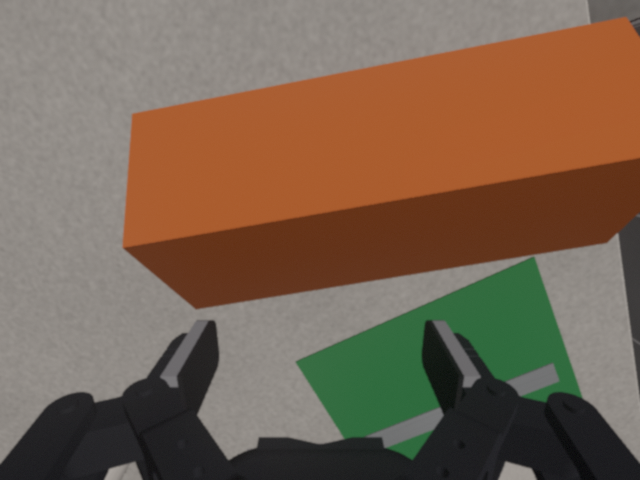

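The arm hasn't moved: both calls were refused, probably because "twist" was missing. The picture shows only the fingers (bottom) and an orange-roofed building.

>>> play_rows(series=[{"travel": [0.37,-0.82,0],"twist": [0,0,0],"gripper": -1},{"travel": [0.37,-0.82,0],"twist": [0,0,0],"gripper": -1},{"travel": [0.37,-0.82,0],"twist": [0,0,0],"gripper": -1},{"travel": [0.37,-0.82,0],"twist": [0,0,0],"gripper": -1},{"travel": [0.37,-0.82,0],"twist": [0,0,0],"gripper": -1},{"travel": [0.37,-0.82,0],"twist": [0,0,0],"gripper": -1},{"travel": [0.37,-0.82,0],"twist": [0,0,0],"gripper": -1},{"travel": [0.37,-0.82,0],"twist": [0,0,0],"gripper": -1}])

```text
time_s: 1.67
tool_pos: [0.339, 0.2942, 0.2502]
eef_rot: [0.187, 0.982, 0.0, 0.0]
contact_force: [0.6, 0.3, -0.0]
finger_gap: 1.0
finger_force: 0.0
```

>>> play_rows(series=[{"travel": [0.5,-0.9,0],"twist": [0,0,0],"gripper": -1},{"travel": [0.5,-0.9,0],"twist": [0,0,0],"gripper": -1},{"travel": [0.5,-0.9,0],"twist": [0,0,0],"gripper": -1},{"travel": [0.5,-0.9,0],"twist": [0,0,0],"gripper": -1},{"travel": [0.5,-0.9,0],"twist": [0,0,0],"gripper": -1},{"travel": [0.5,-0.9,0],"twist": [0,0,0],"gripper": -1},{"travel": [0.5,-0.9,0],"twist": [0,0,0],"gripper": -1},{"travel": [0.5,-0.9,0],"twist": [0,0,0],"gripper": -1}])

```text
time_s: 2.33
tool_pos: [0.4993, 0.0056, 0.2502]
eef_rot: [0.187, 0.982, 0.0, 0.0]
contact_force: [1.0, 0.2, 0.7]
finger_gap: 1.0
finger_force: 0.0
```

>>> play_rows(series=[{"travel": [0,0,0],"twist": [0,0,0],"gripper": -1},{"travel": [0,0,0],"twist": [0,0,0],"gripper": -1}])

```text
time_s: 2.5
tool_pos: [0.4997, 0.0057, 0.25]
eef_rot: [0.189, 0.982, -0.0, 0.0]
contact_force: [-1.4, 0.6, 0.1]
finger_gap: 1.002
finger_force: 0.0
```

```bash
cat > look.py <<'E'
from h import *
import json,sys
f=sys.argv[1]
print(read_state()["tool_pos"],read_state()["eef_rot"])
cal=calibration("wrist");snap("wrist",f+".png")
json.dump({k:np.array(v).tolist() for k,v in cal.items()},open(f+".json","w"))
for n in("clip","gauge","block"):
    print(n,[(np.round(r["box"],1).tolist(),round(r["confidence"],2)) for r in find_in(n,"wrist")[:4]])
print("proj clip",proj(cal,[.437,-.0155,.03]),proj(cal,[.58,-.006,.03]))
E
python3 look.py w2
```

```text
[0.49972358 0.00571586 0.24995765] [ 1.88790602e-01  9.82017331e-01 -4.75476641e-05  2.58851168e-04]
clip [([267.6, 161.1, 34.6, 36.1], 0.96), ([340.0, 136.8, 24.3, 28.7], 0.86)]
gauge [([321.9, 278.5, 297.2, 150.0], 0.86)]
block [([336.5, 294.2, 46.8, 46.6], 0.69)]
proj clip [274.07960335 162.28231222] [337.96714879 288.29892807]
```

View pics/w2.png

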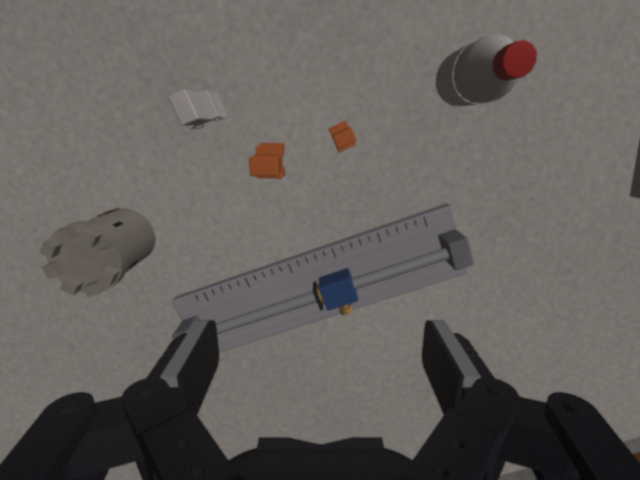

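Matches w1: tower on the left, white clip (195,106), target orange clip (267,161), small orange (342,137), and the gauge with the block at (337,290), its pad side facing image-left. Next I'll turn -90° and take a second view.

>>> play_rows(series=[{"travel": [0,-0.11,-0.06],"twist": [0,0,-7],"gripper": -1},{"travel": [0,-0.11,-0.06],"twist": [0,0,-7],"gripper": -1},{"travel": [0,-0.11,-0.06],"twist": [0,0,-7],"gripper": -1},{"travel": [0,-0.11,-0.06],"twist": [0,0,-7],"gripper": -1},{"travel": [0,-0.11,-0.06],"twist": [0,0,-7],"gripper": -1},{"travel": [0,-0.11,-0.06],"twist": [0,0,-7],"gripper": -1},{"travel": [0,-0.11,-0.06],"twist": [0,0,-7],"gripper": -1},{"travel": [0,-0.11,-0.06],"twist": [0,0,-7],"gripper": -1}])

```text
time_s: 3.37
tool_pos: [0.498, -0.0261, 0.2308]
eef_rot: [0.628, 0.779, 0.0, -0.0]
contact_force: [-0.0, -0.5, 0.6]
finger_gap: 1.004
finger_force: 0.0
```

>>> play_rows(series=[{"travel": [0,-0.11,-0.06],"twist": [0,0,-7],"gripper": -1},{"travel": [0,-0.11,-0.06],"twist": [0,0,-7],"gripper": -1},{"travel": [0,-0.11,-0.06],"twist": [0,0,-7],"gripper": -1},{"travel": [0,-0.11,-0.06],"twist": [0,0,-7],"gripper": -1},{"travel": [0,0,0],"twist": [0,0,0],"gripper": -1},{"travel": [0,0,0],"twist": [0,0,0],"gripper": -1}])

```text
time_s: 3.87
tool_pos: [0.4981, -0.0439, 0.2212]
eef_rot: [0.795, 0.607, -0.0, -0.0]
contact_force: [0.5, -0.3, 0.2]
finger_gap: 1.002
finger_force: 0.0
```

```bash
python3 look.py w3
```

```text
[ 0.49811159 -0.04394255  0.22119919] [ 7.94646787e-01  6.07071983e-01 -1.01260326e-04 -2.83950891e-04]
clip [([249.4, 221.7, 41.8, 41.8], 0.73), ([192.2, 272.6, 56.4, 58.0], 0.69), ([224.1, 133.2, 39.8, 28.5], 0.6)]
gauge []
block [([406.6, 165.6, 59.5, 60.2], 0.69)]
proj clip [244.66054788 211.04972381] [400.06606947 157.31544899]
```

View pics/w3.png

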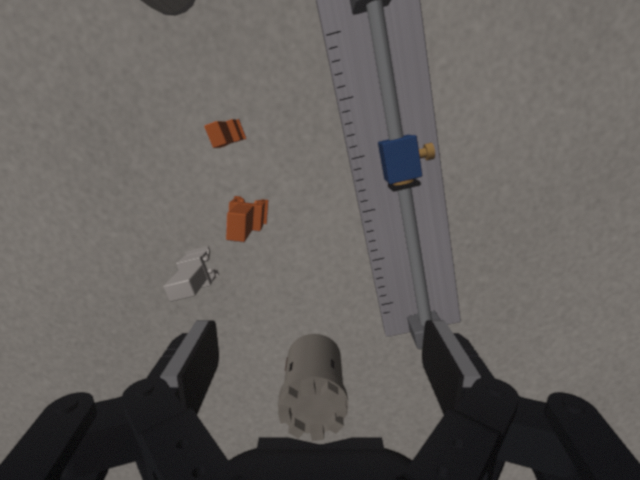

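Shows the small clip (225,132), target (247,220), white (190,273) and block (402,160), with its pad edge just below at (405,184). I'll enlarge the clip and block/pad areas from both views.

```bash
python3 - <<'E'
import cv2,numpy as np
def crop(f,x,y,w,h,s):
    c=cv2.imread("pics/"+f)[y:y+h,x:x+w];c=cv2.convertScaleAbs(cv2.resize(c,None,fx=s,fy=s,interpolation=cv2.INTER_CUBIC),alpha=1.6)
    for i in range(0,w,10):
        cv2.line(c,(i*s,0),(i*s,6),(255,255,255),1);cv2.putText(c,str(x+i),(i*s,16),0,.35,(0,255,255),1)
    for i in range(10,h,10):
        cv2.line(c,(0,i*s),(6,i*s),(255,255,255),1);cv2.putText(c,str(y+i),(8,i*s+4),0,.35,(0,255,255),1)
    return c
a=np.hstack([crop("w2.png",242,135,50,50,6),crop("w3.png",220,190,50,50,6)])
b=np.hstack([crop("w2.png",290,260,75,75,4),crop("w3.png",370,130,75,75,4)])
cv2.imwrite("pics/c2.png",np.vstack([a,b]))
E
```

```text
(no output)
```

View pics/c2.png

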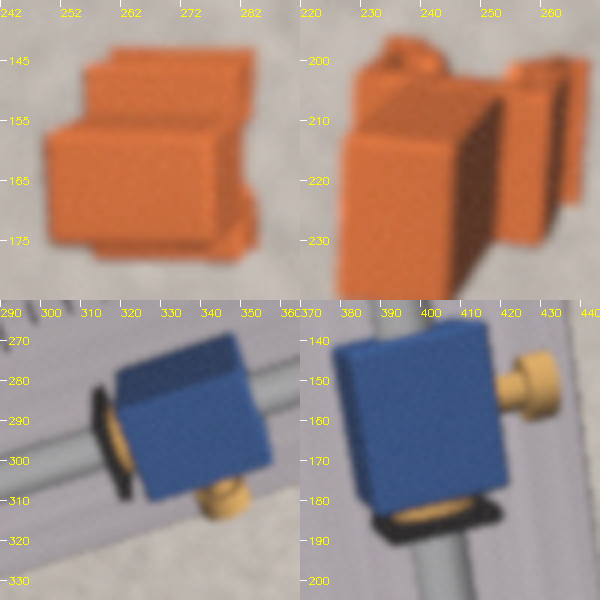

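Top-left pair is the target clip: the tab's top corners are (249,156)-(278,175) in w2 and (228,213)-(245,241) in w3. The bottom pair shows the block's top face corners and the black pad plate just in front of the brass sleeve. I'll fit the poses from these corners plus the rod edges.

```bash
python3 - <<'E'
from h import *
import json
from scipy.optimize import least_squares
np.set_printoptions(precision=4,suppress=True)
C2,C3=json.load(open("w2.json")),json.load(open("w3.json"))
i2,i3=cv2.imread("pics/w2.png").astype(int),cv2.imread("pics/w3.png").astype(int)
print("prof w2 col270",i2[295:340,270].sum(1)//3); print("w3 row250",i3[250,385:440].sum(1)//3)
m=(i3[:,:,2]-i3[:,:,0]>50);col=m[205:260,225:250];print("clip bottom rows per col",[int(205+np.nonzero(col[:,k])[0].max()) for k in range(25) if col[:,k].any()])
def fit(mod,o2,o3,x0):
    def f(p):
        R=np.array([[np.cos(p[3]),-np.sin(p[3]),0],[np.sin(p[3]),np.cos(p[3]),0],[0,0,1]])
        P=(R@np.array(mod).T).T+p[:3]
        return np.r_[[proj(C2,q)-o for q,o in zip(P,o2)],[proj(C3,q)-o for q,o in zip(P,o3)]].ravel()
    r=least_squares(f,x0);return r.x,r.fun.reshape(-1,2)
# order (-y,-x),(+y,-x),(+y,+x),(-y,+x)
M=lambda a,b:[(-a,-b,0),(-a,b,0),(a,b,0),(a,-b,0)]
p,r=fit(M(.008,.012),[(249,156.5),(278,155.5),(278,174.5),(250,175)],[(226.5,240.5),(228.5,213),(245.5,214),(243.5,241)],[.437,-.015,.066,-.2]);print("tab top",p,np.degrees(p[3]));print(r)
p,r=fit(M(.014,.017),[(319,287),(350,277.5),(357,301),(327,310)],[(387.5,183.5),(383,142),(413.5,135),(419.5,176.5)],[.58,-.006,.048,-.1]);print("block top",p,np.degrees(p[3]));print(r)
E
```

```text
prof w2 col270 [103 102 102 102 103 104 103 102 100  93  82  84  91  97  99 101 102 101
  96  90  82  80  89 100 103 103 104 105 105 104 102 101 100 101 103 103
 104 102 102 100  99 102 109 111 109]
w3 row250 [106 106 105 106 105 104 102 103 103 104 104 105 103 103 105 105 105 104
 103 104 103 101  95  89  93  98  99 101 100 100  97  92  86  79  69  69
  87 103 105 104 104 104 105 105 106 106 105 105 106 107 107 107 105 103
 103]
clip bottom rows per col [238, 239, 239, 239, 239, 239, 239, 240, 240, 240, 240, 240, 240, 240, 240, 240, 241, 240, 240, 232, 215, 212, 211, 210]
tab top [ 0.4346 -0.0205  0.0626 -0.3757] -21.525953672671392
[[-0.8361 -0.5428]
 [-1.2582  0.3536]
 [-0.46    0.641 ]
 [-0.5521  0.2438]
 [-0.794  -0.9537]
 [-2.0174 -1.8948]
 [ 0.9842 -0.7422]
 [ 1.6884  0.5877]]
block top [ 0.5775 -0.0059  0.0467 -0.0619] -3.5468540036915472
[[-1.3909 -0.9096]
 [ 0.281  -1.2202]
 [ 1.1842 -0.5292]
 [-0.7875 -0.1751]
 [-0.2619  0.3792]
 [-1.8609 -0.184 ]
 [ 2.7187 -0.6448]
 [ 1.5745  0.4504]]
```

```bash
cat > rod.py <<'E'
from h import *
import json
from scipy.optimize import least_squares
np.set_printoptions(precision=4,suppress=True)
C2,C3=json.load(open("w2.json")),json.load(open("w3.json"))
i2,i3=[cv2.GaussianBlur(cv2.imread(f"pics/{f}.png"),(3,3),0).mean(2) for f in("w2","w3")]
# approx rod direction from block fit; fit rod = point (x,y0=0) z, yaw ; residual vs measured edges
def P(p,s): return np.array([p[0]-np.sin(p[2])*s,np.cos(p[2])*s-.006,p[1]])
obs=[]
p0=[.5775,.034,-.07]
def edges(prof,c,w):
    g=np.abs(np.gradient(prof)); a=[]
    lo=prof[max(c-w-6,0):c-w+1].mean() if 0 else None
    k=np.arange(c-w,c); l=np.where(prof[c-w:c]<prof[c-w-5:c-w].mean()-7)[0]
    h=np.where(prof[c:c+w]<prof[c+w:c+w+5].mean()-7)[0]
    return (c-w+l.min()-.5 if len(l) else None, c+h.max()+.5 if len(h) else None)
for s in np.r_[np.arange(-.105,-.04,.005),np.arange(.04,.1,.005)]:
    for ci,(C,im) in enumerate(((C2,i2),(C3,i3))):
        u,v=proj(C,P(p0,s)); u,v=int(round(u)),int(round(v))
        if not(12<u<628 and 12<v<430): continue
        e=edges(im[:,u],v,11) if ci==0 else edges(im[v],u,12)
        if None in e: continue
        wd=e[1]-e[0]
        if not 9<wd<19: continue
        obs.append((ci,u if ci==0 else v,(e[0]+e[1])/2,wd))
print(len(obs),[(o[0],o[1],o[2],o[3]) for o in obs][::4])
def f(p):
    r=[]
    for ci,a,c,_ in obs:
        C=(C2,C3)[ci];A,B=proj(C,P(p,-.12)),proj(C,P(p,.12))
        if ci: A,B=A[::-1],B[::-1]
        r.append(A[1]+(B[1]-A[1])*(a-A[0])/(B[0]-A[0])-c)
    return np.array(r)
r=least_squares(f,p0,loss="soft_l1");print("rod x,z,yaw",r.x,np.degrees(r.x[2]),"res",f(r.x).round(1))
yaw=r.x[2];
for n,C,pts in(("w2",C2,[(174,297),(450,205)]),):
    pass
# pad front plate & block front bottom: corners
pad=tri([ray(C2,(313,283)),ray(C3,(390,191))])
print("plate corners",onz(C2,(174,297),.014),onz(C2,(450,205),.014),onz(C2,(471,273),.014),onz(C3,(388,335),.014),onz(C3,(461,320),.014))
E
python3 rod.py
```

```text
43 [(0, 243, np.float64(319.0), np.float64(13.0)), (0, 252, np.float64(316.5), np.float64(14.0)), (0, 261, np.float64(313.5), np.float64(14.0)), (0, 269, np.float64(311.0), np.float64(15.0)), (0, 278, np.float64(308.5), np.float64(14.0)), (0, 287, np.float64(305.5), np.float64(14.0)), (0, 296, np.float64(302.5), np.float64(14.0)), (0, 379, np.float64(275.0), np.float64(15.0)), (0, 393, np.float64(270.5), np.float64(14.0)), (0, 408, np.float64(265.5), np.float64(14.0)), (0, 417, np.float64(262.5), np.float64(14.0))]
rod x,z,yaw [ 0.5784  0.0338 -0.0338] -1.9351134764871074 res [ 0.4  0.4  0.1  0.1  0.   0.3  0.2  0.5  0.1 -0.3 -0.2  0.4 -0.   0.6
 -0.2 -0.2 -0.5 -0.2 -0.1 -0.5 -0.4 -0.3 -0.  -0.2 -0.3 -0.  -0.1 -0.4
  0.1 -0.3 -0.   0.3  0.  -0.1 -0.2  0.2  0.1  0.1  0.5  0.   0.2  0.1
 -0.1]
plate corners [ 0.5298 -0.1805  0.014 ] [0.5426 0.1308 0.014 ] [0.6238 0.1325 0.014 ] [ 0.5354 -0.1848  0.014 ] [ 0.6126 -0.1871  0.014 ]
```

Rod height measures 33.8 mm (text says 34), gauge yaw is -1.9°, and the clip tab is at (0.4346,-0.0205) with yaw -21.5°. These are consistent, so I'm approaching.

>>> play_rows(series=[{"travel": [-0.27,0.1,-0.4],"twist": [0,0,-1.3],"gripper": -1},{"travel": [-0.27,0.1,-0.5],"twist": [0,0,-1.3],"gripper": -1},{"travel": [-0.27,0.1,-0.5],"twist": [0,0,-1.3],"gripper": -1},{"travel": [-0.27,0.1,-0.5],"twist": [0,0,-1.3],"gripper": -1},{"travel": [-0.27,0.1,-0.5],"twist": [0,0,-1.1],"gripper": -1},{"travel": [-0.24,0.08,-0.5],"twist": [0,0,0],"gripper": -1},{"travel": [0,0,0],"twist": [0,0,0],"gripper": -1},{"travel": [0,0,0],"twist": [0,0,0],"gripper": -1}])

```text
time_s: 4.73
tool_pos: [0.4342, -0.0215, 0.1049]
eef_rot: [0.828, 0.561, -0.001, -0.001]
contact_force: [0.6, -0.8, 0.5]
finger_gap: 1.002
finger_force: 0.0
```

```bash
python3 - <<'E'
from h import *
s=read_state();print(s["tool_pos"],s["eef_rot"])
snap("side","d2.png");cal=calibration("wrist");im=snap("wrist","w4.png")
a=cv2.imread("pics/d2.png")[220:340,270:430];b=cv2.imread("pics/w4.png")[180:480]
cv2.imwrite("pics/c3.png",np.vstack([cv2.resize(a,(400,300)),cv2.resize(b,(640,300))[:,120:520]]))
print(proj(cal,[.4346,-.0205,.066]))
E
```

```text
[ 0.43416985 -0.02153833  0.10485665] [ 8.27820908e-01  5.60991159e-01 -8.23701929e-04 -8.86216418e-04]
[314.64397773 298.63847175]
```

View pics/c3.png

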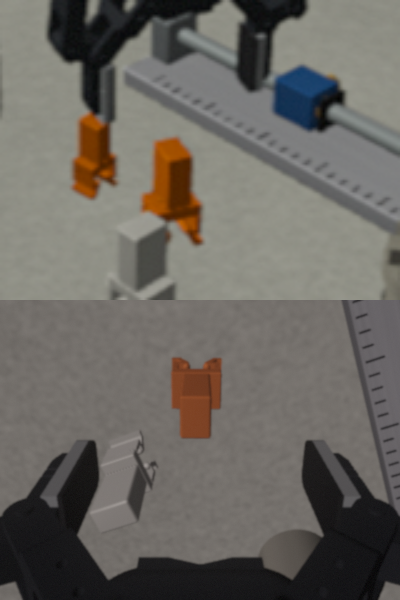

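The target is centred between the fingers at w4 (316,297), where I predicted (315,299); the white clip at (240,310) lies well in front of the left finger. Descending and gripping.

>>> play_rows(series=[{"travel": [0.01,0.02,-0.4],"twist": [0,0,0],"gripper": -1},{"travel": [0,0,-0.4],"twist": [0,0,0],"gripper": -1},{"travel": [0,0,-0.3],"twist": [0,0,0],"gripper": -1},{"travel": [0,0,-0.2],"twist": [0,0,0],"gripper": -1},{"travel": [0,0,0],"twist": [0,0,0],"gripper": -1},{"travel": [0,0,0],"twist": [0,0,0],"gripper": -1}])

```text
time_s: 5.33
tool_pos: [0.4364, -0.0213, 0.0537]
eef_rot: [0.828, 0.56, 0.0, 0.0]
contact_force: [0.1, -0.2, -0.5]
finger_gap: 0.999
finger_force: 0.0
```

>>> play_rows(series=[{"travel": [0,0,0],"twist": [0,0,0],"gripper": 1},{"travel": [0,0,0],"twist": [0,0,0],"gripper": 1},{"travel": [0,0,0],"twist": [0,0,0],"gripper": 1},{"travel": [0,0,0],"twist": [0,0,0],"gripper": 1},{"travel": [0,0,0],"twist": [0,0,0],"gripper": 1},{"travel": [0,0,0],"twist": [0,0,0],"gripper": 1},{"travel": [0,0,0],"twist": [0,0,0],"gripper": 1},{"travel": [0,0,0],"twist": [0,0,0],"gripper": 1}], squeeze=70)

```text
time_s: 6.0
tool_pos: [0.4355, -0.0211, 0.0535]
eef_rot: [0.828, 0.56, 0.0, 0.0]
contact_force: [-0.9, -0.7, 6.1]
finger_gap: 0.177
finger_force: 68.1
```

>>> play_rows(series=[{"travel": [0,0,0.4],"twist": [0,0,0],"gripper": 1},{"travel": [0,0,0.7],"twist": [0,0,0],"gripper": 1},{"travel": [0,0,0.7],"twist": [0,0,0],"gripper": 1},{"travel": [0.7,-0.32,0],"twist": [0,0,5],"gripper": 1},{"travel": [0.7,-0.32,0],"twist": [0,0,5],"gripper": 1},{"travel": [0.7,-0.32,0],"twist": [0,0,5],"gripper": 1},{"travel": [0.7,-0.32,0],"twist": [0,0,4.8],"gripper": 1},{"travel": [0.7,-0.32,0],"twist": [0,0,0],"gripper": 1}])

```text
time_s: 6.67
tool_pos: [0.5763, -0.0856, 0.1251]
eef_rot: [0.718, 0.696, -0.0, -0.0]
contact_force: [0.2, 0.5, -0.4]
finger_gap: 0.177
finger_force: 68.2
```

>>> play_rows(series=[{"travel": [0,0,0],"twist": [0,0,0],"gripper": 1},{"travel": [0,0,0],"twist": [0,0,0],"gripper": 1},{"travel": [0,0,0],"twist": [0,0,0],"gripper": 1}])

```text
time_s: 6.92
tool_pos: [0.5742, -0.0848, 0.1245]
eef_rot: [0.72, 0.694, -0.001, -0.001]
contact_force: [-0.8, -0.3, -1.1]
finger_gap: 0.178
finger_force: 68.4
```

```bash
python3 - <<'E'
from h import *
s=read_state();print(s["tool_pos"],s["eef_rot"],s["contact_force"])
snap("scene","s3.png");snap("side","d3.png");snap("wrist","w5.png")
a=cv2.imread("pics/d3.png")[210:310,340:500];b=cv2.imread("pics/w5.png");c=cv2.imread("pics/s3.png")[240:340,170:330]
cv2.imwrite("pics/c4.png",np.hstack([np.vstack([cv2.resize(a,(400,250)),cv2.resize(c,(400,250))]),cv2.resize(b,(400,500))]))
for n in ("side","scene"): print(n,[np.round(r["box"],1) for r in find_in("clip",n)[:5]])
for n in ("side","scene"): print(proj(calibration(n),s["tool_pos"]))
E
```

```text
[ 0.57424    -0.0847643   0.12445634] [ 7.19668590e-01  6.94316650e-01 -5.88042901e-04 -1.07949014e-03] [-0.77436961 -0.2778869  -1.0517856 ]
side [array([325.8, 331.9,  25.7,  50.5]), array([435.5, 244.7,  21. ,  45.7]), array([305.1, 281.9,  20.6,  31.4]), array([255.2, 240.4,  32.4,  70.7])]
scene [array([232.2, 264.8,  14.5,  25.8]), array([262.2, 213.7,  12.2,  27.8]), array([303. , 247.8,   9.2,  21.1])]
[436.67538666 226.46118893]
[226.82050912 256.75319183]
```

View pics/c4.png

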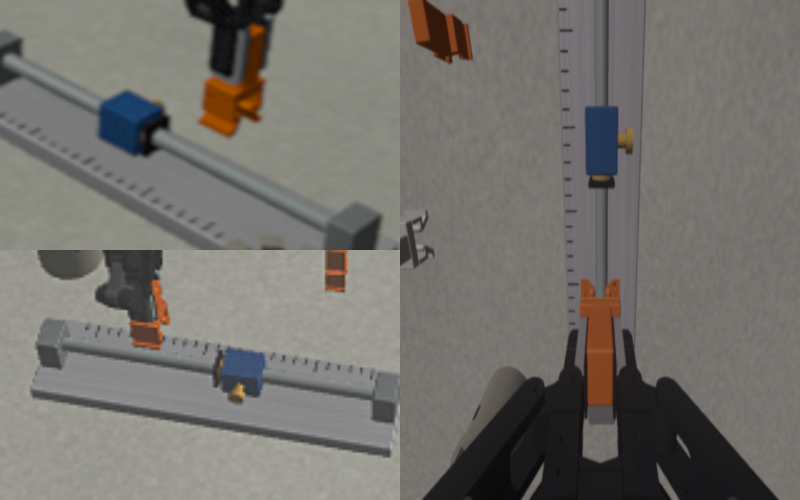

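Wrist view: the held clip is at about (320,340), and the rod runs vertically through the image middle towards the pad and block (320,135). I'll quantify the lateral offset and the pad position.

```bash
python3 - <<'E'
from h import *
np.set_printoptions(precision=4,suppress=True)
cal=calibration("wrist");im=cv2.imread("pics/w5.png").astype(int);g=im.sum(2)//3
for r in(30,60,200,230,250):
    x=g[r,290:352]; d=np.abs(np.diff(x.astype(float))); print(r,x.tolist()) if r in(60,230) else None
for r in range(150,200,2): print(r,g[r,308:332:3])
for z,c in((.034,320),): print(onz(cal,(c,60),z),onz(cal,(c,230),z))
for r in (168,172,176,180,184): print(r,onz(cal,(320,r),.034)[1],onz(cal,(320,r),.046)[1])
E
```

```text
60 [114, 113, 114, 113, 114, 115, 115, 115, 116, 116, 116, 115, 115, 115, 114, 113, 112, 112, 111, 112, 105, 98, 95, 98, 101, 101, 103, 104, 105, 104, 104, 104, 103, 100, 95, 90, 86, 82, 76, 71, 64, 57, 58, 79, 102, 111, 111, 109, 108, 107, 107, 108, 110, 111, 112, 113, 112, 111, 111, 111, 112, 112]
230 [111, 112, 112, 111, 111, 110, 110, 111, 110, 109, 110, 112, 112, 110, 110, 109, 110, 111, 112, 112, 111, 110, 103, 97, 98, 100, 102, 103, 104, 104, 103, 101, 100, 97, 94, 88, 82, 78, 71, 63, 58, 66, 91, 108, 111, 109, 109, 111, 111, 112, 112, 112, 112, 112, 111, 111, 111, 110, 111, 111, 111, 112]
150 [60 58 57 58 58 58 60 58]
152 [60 59 59 58 58 58 59 58]
154 [60 58 57 59 58 60 58 57]
156 [59 58 59 58 57 58 57 57]
158 [57 59 59 59 58 58 58 58]
160 [59 59 58 58 58 58 57 57]
162 [59 57 57 59 58 58 58 56]
164 [56 58 57 57 58 58 58 57]
166 [50 50 51 51 49 49 49 50]
168 [63 70 71 69 69 67 63 57]
170 [77 92 94 93 91 86 80 72]
172 [53 76 79 81 79 76 71 63]
174 [32 34 34 38 37 38 37 33]
176 [30 31 28 28 27 28 30 29]
178 [28 28 31 27 30 29 31 29]
180 [64 64 57 60 60 57 48 40]
182 [108 107  96 100  99  95  80  64]
184 [112 111  98 103 103  98  83  67]
186 [110 111  99 104 104  98  83  66]
188 [110 110  99 104 103  97  83  66]
190 [111 110  99 104 103  96  83  66]
192 [111 110  99 104 103  97  83  67]
194 [112 111  98 103 103  97  83  65]
196 [110 111  99 104 102  98  84  67]
198 [110 111  99 103 103  97  82  66]
[0.5791 0.0318 0.034 ] [ 0.5758 -0.0626  0.034 ]
168 -0.024904534655219236 -0.02361243743923781
172 -0.02721312730776377 -0.025792113652196875
176 -0.029538144164161177 -0.027987296908555503
180 -0.031879761122137674 -0.030198153283558408
184 -0.034238156600159275 -0.03242485123242696
```

>>> play_rows(series=[{"travel": [0.035,0,-0.2],"twist": [0,0,0],"gripper": 1},{"travel": [0,0,-0.3],"twist": [0,0,0],"gripper": 1},{"travel": [0,0,-0.2],"twist": [0,0,0],"gripper": 1},{"travel": [0,0,-0.15],"twist": [0,0,0],"gripper": 1},{"travel": [0,0,-0.05],"twist": [0,0,0],"gripper": 1},{"travel": [0,0,0],"twist": [0,0,0],"gripper": 1}])

```text
time_s: 7.67
tool_pos: [0.5762, -0.0849, 0.0883]
eef_rot: [0.72, 0.694, -0.0, -0.001]
contact_force: [0.1, -0.0, -1.4]
finger_gap: 0.175
finger_force: 68.4
```

>>> play_rows(series=[{"travel": [0,0,-0.05],"twist": [0,0,0],"gripper": 1},{"travel": [0,0,-0.05],"twist": [0,0,0],"gripper": 1},{"travel": [0,0,0],"twist": [0,0,0],"gripper": 1}])

```text
time_s: 7.92
tool_pos: [0.5769, -0.0851, 0.0852]
eef_rot: [0.72, 0.694, 0.0, 0.0]
contact_force: [0.1, 0.0, -0.7]
finger_gap: 0.177
finger_force: 68.4
```

>>> play_rows(series=[{"travel": [0,0,-0.05],"twist": [0,0,0],"gripper": 1},{"travel": [0,0,-0.05],"twist": [0,0,0],"gripper": 1},{"travel": [0,0,0],"twist": [0,0,0],"gripper": 1}])

```text
time_s: 8.17
tool_pos: [0.5755, -0.085, 0.0814]
eef_rot: [0.719, 0.695, -0.001, -0.001]
contact_force: [-4.1, -0.8, 4.9]
finger_gap: 0.174
finger_force: 69.2
```

>>> play_rows(series=[{"travel": [-0.02,0,-0.025],"twist": [0,0,0],"gripper": 1},{"travel": [0,0,-0.025],"twist": [0,0,0],"gripper": 1},{"travel": [0,0,0],"twist": [0,0,0],"gripper": 1}])

```text
time_s: 8.42
tool_pos: [0.5759, -0.0852, 0.0801]
eef_rot: [0.72, 0.694, 0.0, 0.0]
contact_force: [-2.0, 0.3, 7.6]
finger_gap: 0.173
finger_force: 69.5
```

>>> play_rows(series=[{"travel": [0,0,-0.05],"twist": [0,0,0],"gripper": 1},{"travel": [0,0,0],"twist": [0,0,0],"gripper": 1}])

```text
time_s: 8.58
tool_pos: [0.5759, -0.0852, 0.0775]
eef_rot: [0.719, 0.695, -0.0, 0.0]
contact_force: [-2.0, 0.3, 2.9]
finger_gap: 0.182
finger_force: 68.5
```

>>> play_rows(series=[{"travel": [0,0,-0.05],"twist": [0,0,0],"gripper": 1},{"travel": [0,0,0],"twist": [0,0,0],"gripper": 1}])

```text
time_s: 8.75
tool_pos: [0.5756, -0.0851, 0.0748]
eef_rot: [0.72, 0.694, -0.0, -0.0]
contact_force: [-1.6, -0.7, -0.7]
finger_gap: 0.174
finger_force: 68.4
```

>>> play_rows(series=[{"travel": [0,0,-0.04],"twist": [0,0,0],"gripper": 1},{"travel": [0,0,0],"twist": [0,0,0],"gripper": 1}])

```text
time_s: 8.92
tool_pos: [0.5756, -0.085, 0.0729]
eef_rot: [0.72, 0.694, -0.0, -0.0]
contact_force: [-0.9, -1.2, -4.1]
finger_gap: 0.176
finger_force: 68.2
```

>>> play_rows(series=[{"travel": [0,0,-0.04],"twist": [0,0,0],"gripper": 1},{"travel": [0,0,0],"twist": [0,0,0],"gripper": 1}])

```text
time_s: 9.08
tool_pos: [0.5756, -0.085, 0.0715]
eef_rot: [0.72, 0.694, -0.0, -0.001]
contact_force: [-1.2, 0.8, -2.6]
finger_gap: 0.173
finger_force: 68.5
```

>>> play_rows(series=[{"travel": [0,0,-0.02],"twist": [0,0,0],"gripper": 1},{"travel": [0,0,0],"twist": [0,0,0],"gripper": 1}])

```text
time_s: 9.25
tool_pos: [0.5756, -0.085, 0.0714]
eef_rot: [0.72, 0.694, -0.0, -0.0]
contact_force: [-3.7, 0.3, 3.7]
finger_gap: 0.176
finger_force: 69.4
```

>>> play_rows(series=[{"travel": [0,0,-0.02],"twist": [0,0,0],"gripper": 1},{"travel": [0,0,0],"twist": [0,0,0],"gripper": 1}])

```text
time_s: 9.42
tool_pos: [0.5756, -0.085, 0.0714]
eef_rot: [0.719, 0.694, -0.0, -0.0]
contact_force: [-5.8, 0.4, 10.7]
finger_gap: 0.176
finger_force: 70.4
```

>>> play_rows(series=[{"travel": [-0.01,0,-0.02],"twist": [0,0,0],"gripper": 1},{"travel": [0,0,0],"twist": [0,0,0],"gripper": 1}])

```text
time_s: 9.58
tool_pos: [0.5756, -0.085, 0.0713]
eef_rot: [0.72, 0.694, 0.0, 0.0]
contact_force: [-6.4, 1.2, 16.5]
finger_gap: 0.174
finger_force: 71.2
```

>>> play_rows(series=[{"travel": [0,0,0.05],"twist": [0,0,0],"gripper": 1},{"travel": [0,0,0],"twist": [0,0,0],"gripper": 1}])

```text
time_s: 9.75
tool_pos: [0.5755, -0.085, 0.0718]
eef_rot: [0.72, 0.694, -0.0, -0.0]
contact_force: [-2.6, 0.3, -0.9]
finger_gap: 0.173
finger_force: 68.5
```

>>> play_rows(series=[{"travel": [-0.005,0.05,0],"twist": [0,0,0],"gripper": 1},{"travel": [0.003,0.1,0],"twist": [0,0,0],"gripper": 1},{"travel": [0.003,0.1,0],"twist": [0,0,0],"gripper": 1},{"travel": [0.003,0.1,0],"twist": [0,0,0],"gripper": 1}])

```text
time_s: 10.08
tool_pos: [0.5759, -0.0709, 0.0715]
eef_rot: [0.72, 0.694, -0.0, 0.0]
contact_force: [-2.0, -1.2, 1.1]
finger_gap: 0.175
finger_force: 68.9
```

>>> play_rows(series=[{"travel": [0.003,0.1,0],"twist": [0,0,0],"gripper": 1},{"travel": [0.003,0.1,0],"twist": [0,0,0],"gripper": 1},{"travel": [0.003,0.1,0],"twist": [0,0,0],"gripper": 1},{"travel": [0.003,0.05,0],"twist": [0,0,0],"gripper": 1}])

```text
time_s: 10.42
tool_pos: [0.5762, -0.0564, 0.0715]
eef_rot: [0.719, 0.695, -0.0, -0.0]
contact_force: [-1.5, -1.7, 0.8]
finger_gap: 0.176
finger_force: 68.8
```

>>> play_rows(series=[{"travel": [0.002,0.05,0],"twist": [0,0,0],"gripper": 1},{"travel": [0.002,0.05,0],"twist": [0,0,0],"gripper": 1},{"travel": [0.002,0.05,0],"twist": [0,0,0],"gripper": 1}])

```text
time_s: 10.67
tool_pos: [0.5764, -0.0509, 0.0715]
eef_rot: [0.72, 0.694, -0.0, -0.0]
contact_force: [-1.6, -0.8, -0.9]
finger_gap: 0.174
finger_force: 68.8
```

>>> play_rows(series=[{"travel": [0.001,0.025,0],"twist": [0,0,0],"gripper": 1},{"travel": [0.001,0.025,0],"twist": [0,0,0],"gripper": 1}])

```text
time_s: 10.83
tool_pos: [0.5765, -0.049, 0.0715]
eef_rot: [0.72, 0.694, -0.0, -0.0]
contact_force: [-2.8, -1.0, -0.1]
finger_gap: 0.18
finger_force: 68.8
```

>>> play_rows(series=[{"travel": [0.001,0.025,0],"twist": [0,0,0],"gripper": 1},{"travel": [0.001,0.025,0],"twist": [0,0,0],"gripper": 1}])

```text
time_s: 11.0
tool_pos: [0.5765, -0.0471, 0.0715]
eef_rot: [0.72, 0.694, -0.0, -0.0]
contact_force: [-1.9, -0.7, -0.1]
finger_gap: 0.175
finger_force: 68.8
```

>>> play_rows(series=[{"travel": [0.001,0.025,0],"twist": [0,0,0],"gripper": 1},{"travel": [0,0.01,0],"twist": [0,0,0],"gripper": 1}])

```text
time_s: 11.17
tool_pos: [0.5766, -0.0456, 0.0715]
eef_rot: [0.72, 0.694, -0.0, -0.0]
contact_force: [-2.0, -0.7, -0.4]
finger_gap: 0.177
finger_force: 68.8
```

>>> play_rows(series=[{"travel": [0.001,0.02,0],"twist": [0,0,0],"gripper": 1},{"travel": [0,0.01,0],"twist": [0,0,0],"gripper": 1}])

```text
time_s: 11.33
tool_pos: [0.5767, -0.0444, 0.0715]
eef_rot: [0.72, 0.694, -0.0, -0.0]
contact_force: [-1.7, -1.1, -0.6]
finger_gap: 0.17
finger_force: 68.8
```

>>> play_rows(series=[{"travel": [0.001,0.02,0],"twist": [0,0,0],"gripper": 1},{"travel": [0,0,0],"twist": [0,0,0],"gripper": 1}])

```text
time_s: 11.5
tool_pos: [0.5767, -0.0435, 0.0715]
eef_rot: [0.72, 0.694, -0.0, -0.0]
contact_force: [-1.9, -0.3, -1.9]
finger_gap: 0.18
finger_force: 68.8
```

>>> play_rows(series=[{"travel": [0.001,0.02,0],"twist": [0,0,0],"gripper": 1},{"travel": [0,0,0],"twist": [0,0,0],"gripper": 1}])

```text
time_s: 11.67
tool_pos: [0.5767, -0.0427, 0.0715]
eef_rot: [0.72, 0.694, -0.0, -0.0]
contact_force: [-2.4, -0.7, -1.6]
finger_gap: 0.175
finger_force: 68.8
```

>>> play_rows(series=[{"travel": [0.001,0.02,0],"twist": [0,0,0],"gripper": 1},{"travel": [0,0,0],"twist": [0,0,0],"gripper": 1}])

```text
time_s: 11.83
tool_pos: [0.5768, -0.0421, 0.0715]
eef_rot: [0.719, 0.695, -0.0, -0.0]
contact_force: [-3.0, -1.2, -1.0]
finger_gap: 0.178
finger_force: 68.8
```

>>> play_rows(series=[{"travel": [0.001,0.02,0],"twist": [0,0,0],"gripper": 1},{"travel": [0,0,0],"twist": [0,0,0],"gripper": 1}])

```text
time_s: 12.0
tool_pos: [0.5768, -0.0415, 0.0716]
eef_rot: [0.719, 0.695, -0.0, 0.0]
contact_force: [-2.4, -3.4, -1.4]
finger_gap: 0.182
finger_force: 68.8
```

>>> play_rows(series=[{"travel": [0,0.02,0],"twist": [0,0,0],"gripper": 1},{"travel": [0,0,0],"twist": [0,0,0],"gripper": 1}])

```text
time_s: 12.17
tool_pos: [0.5768, -0.0409, 0.0716]
eef_rot: [0.719, 0.695, -0.0, 0.0]
contact_force: [-2.6, -4.1, -0.9]
finger_gap: 0.175
finger_force: 68.8
```

>>> play_rows(series=[{"travel": [0,0.015,0],"twist": [0,0,0],"gripper": 1},{"travel": [0,0,0],"twist": [0,0,0],"gripper": 1}])

```text
time_s: 12.33
tool_pos: [0.5768, -0.0405, 0.0716]
eef_rot: [0.719, 0.695, -0.0, 0.0]
contact_force: [-3.2, -4.7, -1.0]
finger_gap: 0.175
finger_force: 68.8
```

>>> play_rows(series=[{"travel": [0,0.015,0],"twist": [0,0,0],"gripper": 1},{"travel": [0,0,0],"twist": [0,0,0],"gripper": 1},{"travel": [0,0,0],"twist": [0,0,0],"gripper": 1}])

```text
time_s: 12.58
tool_pos: [0.5768, -0.0401, 0.0716]
eef_rot: [0.719, 0.695, -0.001, 0.0]
contact_force: [-2.6, -6.0, -2.2]
finger_gap: 0.178
finger_force: 68.8
```

```bash
python3 - <<'E'
from h import *
for i in range(5):
    snap("wrist","w6.png");s=read_state();print(np.round(s["tool_pos"],5),np.round(s["contact_force"],2))
g=cv2.imread("pics/w6.png").astype(int); cal=calibration("wrist")
for n in("scene","side"): snap(n,n+"4.png")
b=cv2.imread("pics/w6.png")
print(proj(cal,[.577,-.0228,.048]),proj(cal,[.577,-.0305,.046]))
E
```

```text
[ 0.57684 -0.04011  0.07159] [-2.53 -6.8  -2.61]
[ 0.57686 -0.04013  0.07157] [-2.67 -5.49 -0.95]
[ 0.57687 -0.04014  0.07158] [-1.4  -5.6  -0.88]
[ 0.57683 -0.04013  0.07157] [-2.85 -6.6  -1.01]
[ 0.57686 -0.04012  0.07157] [-2.86 -5.74 -1.06]
[317.4897734  281.29864392] [318.12612408 294.88473304]
```

>>> play_rows(series=[{"travel": [0,0.02,0],"twist": [0,0,0],"gripper": 1},{"travel": [0,0,0],"twist": [0,0,0],"gripper": 1},{"travel": [0,0,0],"twist": [0,0,0],"gripper": 1}])

```text
time_s: 13.18
tool_pos: [0.5769, -0.0396, 0.0716]
eef_rot: [0.719, 0.695, -0.001, 0.001]
contact_force: [-3.1, -7.3, -1.2]
finger_gap: 0.177
finger_force: 68.8
```

```bash
python3 - <<'E'
from h import *
for i in range(4):
    read_camera("wrist");s=read_state();print(np.round(s["tool_pos"],5),np.round(s["contact_force"],2))
E
```

```text
[ 0.57687 -0.03963  0.07159] [-2.   -7.04 -1.43]
[ 0.57688 -0.03962  0.07159] [-2.43 -6.94 -1.41]
[ 0.57686 -0.03965  0.07158] [-2.44 -7.67 -1.64]
[ 0.57687 -0.03962  0.07161] [-3.05 -7.29 -1.08]
```

>>> play_rows(series=[{"travel": [-0.007,0.012,0],"twist": [0,0,0],"gripper": 1},{"travel": [0,0,0],"twist": [0,0,0],"gripper": 1},{"travel": [0,0,0],"twist": [0,0,0],"gripper": 1}])

```text
time_s: 13.63
tool_pos: [0.5768, -0.0393, 0.0716]
eef_rot: [0.719, 0.695, -0.001, 0.001]
contact_force: [-2.8, -8.1, -2.3]
finger_gap: 0.176
finger_force: 68.7
```

>>> play_rows(series=[{"travel": [0,0,0],"twist": [0,0,0],"gripper": 1},{"travel": [0,0,0],"twist": [0,0,0],"gripper": 1},{"travel": [0,0,0],"twist": [0,0,0],"gripper": 1}], squeeze=20)

```text
time_s: 13.88
tool_pos: [0.5769, -0.0394, 0.0716]
eef_rot: [0.719, 0.695, -0.001, 0.001]
contact_force: [-2.2, -7.8, -0.8]
finger_gap: 0.18
finger_force: 68.7
```

>>> play_rows(series=[{"travel": [0,0,0],"twist": [0,0,0],"gripper": -1},{"travel": [0,0,0],"twist": [0,0,0],"gripper": -1},{"travel": [0,0,0],"twist": [0,0,0],"gripper": -1},{"travel": [0,0,0],"twist": [0,0,0],"gripper": -1},{"travel": [0,0,0],"twist": [0,0,0],"gripper": -1},{"travel": [0,0,0],"twist": [0,0,0],"gripper": -1},{"travel": [0,0,0],"twist": [0,0,0],"gripper": -1}])

```text
time_s: 14.47
tool_pos: [0.5767, -0.0379, 0.0716]
eef_rot: [0.719, 0.694, 0.0, 0.0]
contact_force: [0.3, -0.2, 0.1]
finger_gap: 1.001
finger_force: 0.0
```

Released with no residual force. Backing straight up to a viewing height.

>>> play_rows(series=[{"travel": [0,0,0.3],"twist": [0,0,0],"gripper": -1},{"travel": [0,0,0.6],"twist": [0,0,0],"gripper": -1},{"travel": [0,0,0.8],"twist": [0,0,0],"gripper": -1},{"travel": [0,-0.3,0.8],"twist": [0,0,0],"gripper": -1},{"travel": [0,-0.5,0.8],"twist": [0,0,0],"gripper": -1},{"travel": [0,-0.5,0],"twist": [0,0,0],"gripper": -1},{"travel": [0,0,0],"twist": [0,0,0],"gripper": -1},{"travel": [0,0,0],"twist": [0,0,0],"gripper": -1}])

```text
time_s: 15.13
tool_pos: [0.5766, -0.0906, 0.2039]
eef_rot: [0.72, 0.694, 0.0, 0.0]
contact_force: [-0.8, 0.4, 0.2]
finger_gap: 0.999
finger_force: 0.0
```

```bash
python3 - <<'E'
from h import *
s=read_state();print(s["tool_pos"])
snap("side","d5.png");snap("wrist","w7.png");snap("scene","s5.png");cal=calibration("wrist")
a=cv2.imread("pics/d5.png")[220:320,340:480];b=cv2.imread("pics/w7.png")[60:360,200:440];c=cv2.imread("pics/s5.png")[250:330,210:322]
cv2.imwrite("pics/c5.png",np.hstack([np.vstack([cv2.resize(a,(420,300)),cv2.resize(c,(420,300))]),cv2.resize(b,(380,600))]))
print("expected: block face",proj(cal,[.577,-.0228,.048]),"clip tab top",proj(cal,[.5768,-.040,.084]),"clip front top",proj(cal,[.577,-.028,.084]))
E
```

```text
[ 0.57662297 -0.09064262  0.20392473]
expected: block face [318.12572839 149.9631571 ] clip tab top [318.42666052 179.92394406] clip front top [318.0768552  161.51454515]
```

View pics/c5.png

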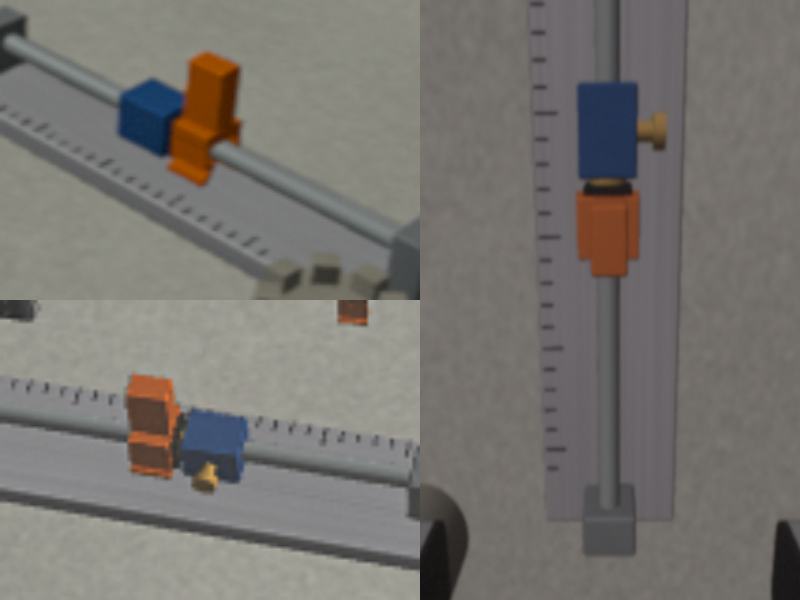

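The clip stands upright on the rod, its front touching the black pad, with the tab at w7 (320,175). The block's face is at row 149 against 150 expected, so the block hasn't shifted. Handing in.

```bash
python3 -c "
from workcell import *
print(job_done())"
```

```text
the job is handed in; nothing more can be done
None
```

The orange clip is snapped onto the rod, standing upright and bearing on the buffer pad after a push of about 8 N; the block has not visibly shifted and the job is handed in at about 15 s on the robot clock.

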